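Unlock the index table: draw its pin, park the lever in the spring clip and index the work

TASK

The carburettor on the index table has to be turned to its next side. Draw the spring-loaded lock pin fully back by its red knob, swing the lever down sideways through the notch and press it into the clip until the brass jaw has snapped shut over it. Then turn the table by its black upright grip one boss (a sixth of a turn) anticlockwise seen from above, so that the next bored boss stands in line with the parked pin; keep off the carburettor and leave the loose spanner and plate where they lie.

Things in the scene. Friction and masses are not known exactly. Their poses are not given: they have to be found in the camera images.
- index_fixture: Green cast fixture fixed to the bench, base plate 180 x 290 x 12 mm (x -90..90, y -90..200). Origin on the bench under the table's turning axis, z up. The pin lies along +y, 50 mm up, in a green housing 32 mm wide, y 104..185, 67 mm high, with an open slot for the lever; the slot's -x wall ends at y 152.5: the side notch (to y 168.5), where the lever can swing down towards -x.
- lock_pin (a joint): Sliding lock pin, 12 mm steel, m: 0 = home, 19 mm deep in a boss of the table, which it locks; 0.032 = drawn to its stop. A spring pushes it home (4 N at 0, 8 N at the stop). Short of about 0.0285 the slot keeps the lever upright; parked, the lever bears on the notch's edge at 0.0285.
- pin_lever (a joint): Swing of the pin's lever about the pin's axis, rad: 0 = upright, 1.571 = level, pointing along the fixture's -x, fully down in the clip. The lever is a 12 mm steel rod with a 25 mm red ball at its end, 78 mm from the pin's axis. It meets the jaw's lip at about 1.0 to 1.2 rad.
- clip_jaw (a joint): Sprung brass jaw of the clip, hinged low at the clip's rear, rad: 0 = shut; it opens towards the fixture's +y by about 0.15 as the rod passes and snaps back to 0 over the seated rod.
- index_table (a joint): Turning table, rad: 0 at the start (locked by the pin), grows anticlockwise seen from above; six bored bosses every 1.047 rad round its rim, so the next boss faces the pin at 1.047. Stays where it is left; the pin in its bore leaves only 0.02 of play.
- lever_knob (a point): Centre of the red ball knob (25 mm) at the end of the pin's lever; 128 mm above the bench with the lever upright.
- lever_pivot (a point): Fixed point on the pin's axis where the lever stands with the pin home: fixture (0, 130, 50) mm; the stop is at y = 162.
- clip_seat (a point): Centre of the seated rod in the steel fork clip: fixture (-40.5, 158.5, 50) mm. Two cheeks 26 mm apart over all, prongs up to 58.5 mm, gap 19.5 mm; the shut jaw's lip reaches 74 mm high. 10 to 15 N downward on the ball brings the rod past the jaw.
- turn_grip (a point): Middle of the black upright grip (23 mm thick, 72 to 137 mm above the bench) on the table's arm, 100 mm from the table's axis; at the start it lies along the fixture's -x from the axis. Push it near its top, so that the gripper's knuckles clear it; about 2 N turns the free table.
- table_axis (a point): Centre of the table's top face, 60 mm above the bench, on the turning axis. The table is 156 mm across, 200 mm over the bosses.
- carburettor_work: Carburettor bolted to the middle of the table, about 101 x 91 x 70 mm, its top 136 mm above the bench; origin at the centre of its underside. Delicate: not to be pushed.
- spanner_a: Loose open-ended spanner, 31 x 169 x 8 mm, lying on the bench; to be left alone.
- gasket_plate: Loose grey metal plate, 85 x 96 x 12 mm, lying on the bench; to be left alone.

How it is judged (in metres and radians):
On the way:
1. the pin is drawn back and its lever lies in the notch, pressed down in the clip with the jaw shut over it, before the table is turned (value of joint lock_pin above 0.026 m and value of joint pin_lever above 1.48 rad and value of joint clip_jaw below 0.05 rad and value of joint index_table below 0.06 rad), for 0.2 s.
At the end, for the whole second after the job is handed in: The pin is parked: drawn back more than 26 mm, its lever within 7 degrees of level in the clip, the jaw shut over it (under 0.05 rad); and the table rests with the next boss in line with the pin, one sixth of a turn (60 degrees) anticlockwise from the start, within 4.5 degrees (value of joint lock_pin above 0.026 m and value of joint pin_lever above 1.45 rad and value of joint clip_jaw below 0.05 rad and value of joint index_table between 0.967 and 1.127 rad and velocity of joint index_table between -0.05 and 0.05 rad/s); the robot touches nothing.
It fails at once if the carburettor is pushed (more than 5 N) (contact force between carburettor_work and the fingers above 5 N or contact force between carburettor_work and the arm above 5 N).
It fails at once if the loose spanner or plate is moved by more than 30 mm (distance of any of spanner_a, gasket_plate from where it was at the start of the episode above 0.03 m).
It also fails if it takes over 61 s, if anything falls off the work surface, if the arm or the gripper's body presses on something with over 40 N, if the wrist force passes 120 N, or if a joint passes its speed limit or range.

ROBOT

A 7-joint arm with a two-finger parallel gripper is mounted at the origin on a cart in front of the work surface, level with it; the furniture and walls round the work are solid. World frame = base frame: x ahead of the robot, y to its left, z up, the work surface at z = 0. Lengths are in m, angles in degrees, forces in N, time in s.
With the tool pointing down it reaches from about 0.425 to 0.875 m from the base axis. Payload 4.7 kg.
Tool frame: the origin (TCP) lies at the centre of the arm's flange, where the gripper is bolted on; the fingertips stand 182 mm ahead of it and the grasp point (between the pads) lies 164 mm ahead of it (env.grip_depth is the distance from the TCP to the grasp point, in m); z points along the fingers, y is the line along which they close (so a half turn about z gives the same grasp; the last joint's range is limited). The gripper opens to 87 mm and grips with 3 to 60 N. Pads are 19 mm wide; open, the fingers measure 117 mm over their backs; the gripper's body (75 mm by 190 mm) begins 51 mm behind the grasp point.
Start: joints at [-73.276, 18.392, -4.016, 83.108, 1.295, 78.541, -3.26], TCP at [0.178, 0.625, 0.405] pointing down, gripper open.
Joint ranges: [-163.93, 163.93], [-17.29, 119.83], [-79.2, 71.16], [3.27, 140.29], [-89.18, 269.18], [5.43, 117.66], [-154.24, 154.24]. Speed limits (degrees/s): [147.25, 147.25, 180, 180, 180, 180, 180].

INTERFACE

Orientations are given as [roll, pitch, yaw] about the fixed x, y, z axes, in that order (R = Rz(yaw) Ry(pitch) Rx(roll)).
In Python, from cell import env gives the robot as it stands. The module is installed in compiled form; this text tells all that it offers.
- The arm moves only by the tool send_rows, never from a script. Its arguments are lists of equal length, an entry for each row: "xyz": the shift along the tool's x, y, z in m, a list of three; "rotation": the turn, a rotation vector about the tool's x, y, z in rad, a list of three; "jaw": the opening, from 0 (shut) to 1 (fully open). A call has 1 to 20 rows; each row shifts and turns the commanded pose from where the row before left it, along the tool's axes as they then stand; what a row does not reach is not made up. A row lasts 1/10 s, in which the tool goes at most 50 mm and 8.59 degrees, less where a joint would pass 70% of its speed; a pose out of reach is approached as far as the arm can. A call is refused whole if a number of a shift passes 0.05 or a number of a turn 0.15, either way. A call with a gripper value outside its range is refused whole. The fingers move at their own pace and stop on an object; "newtons" is the grip in N (left out, the last holds). Time passes only in rows, so rows that do not move let the fingers close. It gives the time, the measured TCP pose, the force, the opening and the grip force at its end, in the units of the state.
- env.get_obs(): the state, without advancing time (a new reading comes with each control period).
- env.read_camera(name): name is "scene" or "top"; returns a dict with "image" (400x640x3 uint8, blue, green, red), "fx", "fy", "cx", "cy" (pixels), "R" (3x3) and "t" (3): a world point X has camera coordinates R X + t. Camera axes: x right, y down, z forward; pixel columns grow to the right and rows downward; lengths in m; the calibration is good to about 2 mm. A picture is of the moment at which its call begins. There is no depth.
- env.sign_off(): hands the job in; it is judged then, once.
The state is a dict: "time_s": time; "qpos": joint angles; "joint_velocities": joint speeds; "effort": joint torques, N m; "tool_pos": TCP position; "tool_rot": TCP orientation; "force": force on the tool from outside, world axes, zero at the start; "wrist_torque": the same for the moment, N m; "grip_width": finger opening in m; "grasp_force": force on a finger pad.
Only numpy, scipy, OpenCV 4.12 (cv2) and the standard library are available. Lean on these libraries where they do the work, as an engineer would, in place of code of your own. Each camera call takes 0.05 s, during which the arm holds its last target. There are 200 camera calls.

## Working session

There is one attempt and no reset: what is moved stays moved. The work goes in short steps, Python scripts to look and compute and a tool call to move; the robot and the scene stay as the last step left them, time stands still between calls to the robot, and variables do not carry over. Pictures are saved under pics/ and viewed, at most 10 in all, crops included, and the job is handed in when it is done.

Besides the shell and the picture viewer there is one more tool, called after "Emit:" in YAML: its name, and indented under it one key for each argument. send_rows: Moves the arm, as the interface text tells. Its arguments: {"type":"object","properties":{"xyz":{"type":"array"},"rotation":{"type":"array"},"jaw":{"type":"array"},"newtons":{"type":"number"}},"required":["xyz","rotation","jaw"]}

```bash
mkdir -p pics
python3 - <<'E'
from cell import env
import cv2,json,numpy as np
for n in("scene","top"):
    c=env.read_camera(n); cv2.imwrite(f"pics/{n}0.png",c["image"]); print(n,c["fx"],c["fy"],c["cx"],c["cy"],np.array(c["R"]).round(4).tolist(),np.array(c["t"]).round(4).tolist())
o=env.get_obs();print(o["tool_pos"],o["tool_rot"],o["time_s"],o["grip_width"])
E
```

```text
scene 416.85078806513724 416.85078806513724 313.14069199835996 200.72560050436968 [[0.655, -0.7556, -0.0068], [-0.5025, -0.4289, -0.7507], [0.5643, 0.4952, -0.6606]] [-0.3992, 0.3019, 0.7483]
top 463.18950181675643 463.18950181675643 311.35362210382743 207.20619677163359 [[0.0211, -0.9998, 0.0001], [-0.9945, -0.021, -0.1027], [0.1027, 0.0021, -0.9947]] [-0.0738, 0.4804, 1.169]
[0.17824154 0.62488612 0.40376353] [-1.79901418e+02  4.35537187e-03  1.64083071e+02] 0.1 0.08681218535314573
```

View pics/scene0.png

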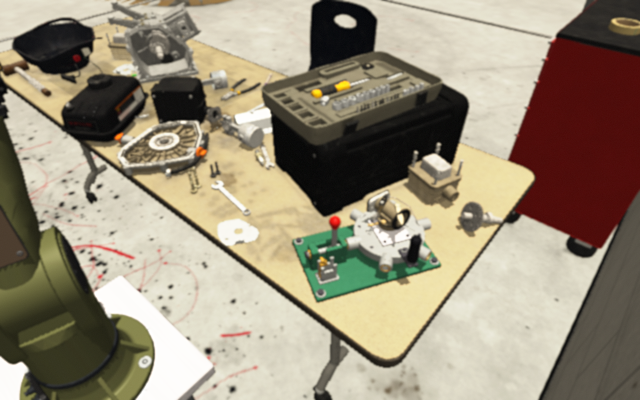

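View pics/top0.png

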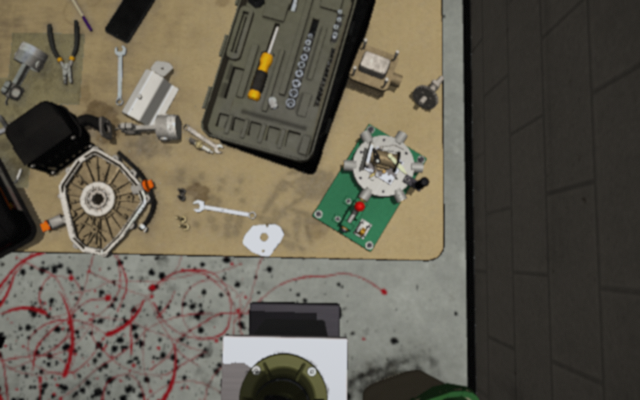

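Run:
```python
import cv2,numpy as np
t=cv2.imread("pics/top0.png")[110:260,290:450]; s=cv2.imread("pics/scene0.png")[180:310,280:450]
a=cv2.resize(t,None,fx=5,fy=4*1.0 if 0 else 5,interpolation=cv2.INTER_CUBIC)[:600]; cv2.imwrite("pics/tc.png",cv2.resize(t,None,fx=4,fy=4,interpolation=cv2.INTER_CUBIC)); cv2.imwrite("pics/sc.png",cv2.resize(s,None,fx=4,fy=4,interpolation=cv2.INTER_CUBIC))
```

```text
(no output)
```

View pics/tc.png

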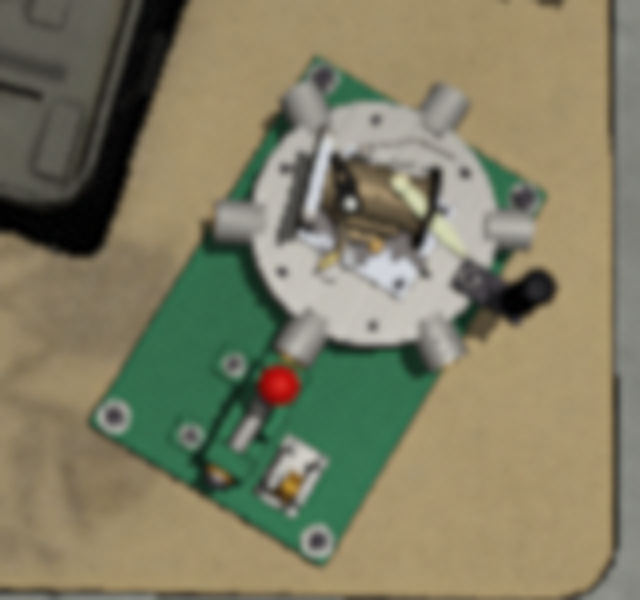

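View pics/sc.png

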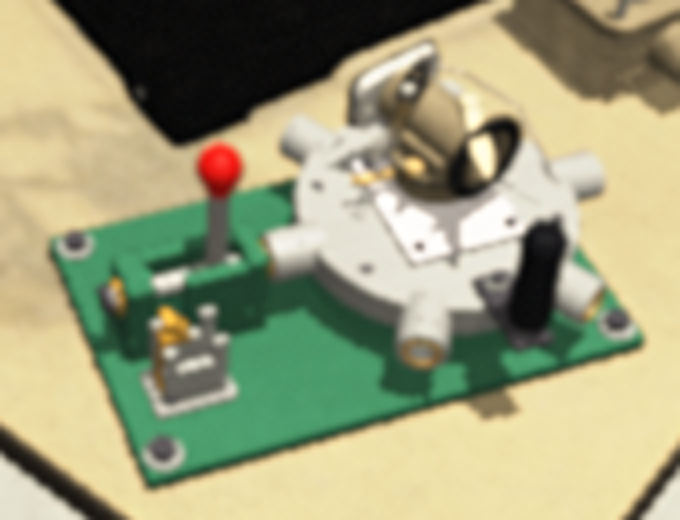

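```bash
cat > fx.py <<'E'
import numpy as np
from scipy.optimize import least_squares
from scipy.spatial.transform import Rotation as Ro
from cell import env
def proj(c,P):
    q=np.asarray(P)@np.array(c["R"]).T+np.array(c["t"]); return q[:,:2]/q[:,2:]*c["fx"]+[c["cx"],c["cy"]]
def F(p,P):
    return np.asarray(P)@Ro.from_euler("z",p[2]).as_matrix().T+[p[0],p[1],0]
E
python3 - <<'E'
from fx import *
import json
ct=env.read_camera("top");cs=env.read_camera("scene")
A=[(.09,.2,.012),(-.09,.2,.012),(.09,-.09,.012),(-.09,-.09,.012),(0,.13,.128),(-.1,0,.137)]
ua=np.array([(90,420),(325,567),(317,57),(547,193),(279,385),(541,286)])/4+[290-.4,110-.4]
B=[A[0],A[1],A[3],A[4],A[5]]
ub=np.array([(52,243),(150,487),(642,345),(220,169),(546,228)])/4+[280-.4,180-.4]
f=lambda p:np.r_[(proj(ct,F(p,A))-ua).ravel(),(proj(cs,F(p,B))-ub).ravel()]
r=min((least_squares(f,[.6,-.2,y],loss="soft_l1") for y in (0,1.5,3,-1.5)),key=lambda r:r.cost)
print(r.x,np.degrees(r.x[2]));print(f(r.x).reshape(-1,2).round(2).tolist())
K=dict(knob=(0,.13,.128),knob_out=(0,.162,.128),seat=(-.0405,.1585,.05),ballseat=(-.078,.1585,.05),grip=(-.1,0,.12),axis=(0,0,.06))
for k,v in K.items(): print(k,F(r.x,[v])[0].round(4))
R=Ro.from_euler("z",r.x[2]).as_matrix();print(R.round(3).tolist())
json.dump(r.x.tolist(),open("p.json","w"))
E
```

```text
[ 0.58738246 -0.24233985  1.04041752] 59.61153286217583
[[-0.95, 1.32], [-0.25, 1.02], [-0.46, -0.67], [0.71, 0.28], [-0.06, 0.65], [-0.12, 0.28], [-0.85, -1.41], [-0.01, -0.85], [2.67, -1.67], [0.57, -0.02], [1.39, 0.83]]
knob [ 0.4752 -0.1766  0.128 ]
knob_out [ 0.4476 -0.1604  0.128 ]
seat [ 0.4302 -0.1971  0.05  ]
ballseat [ 0.4112 -0.2294  0.05  ]
grip [ 0.5368 -0.3286  0.12  ]
axis [ 0.5874 -0.2423  0.06  ]
[[0.506, -0.863, 0.0], [0.863, 0.506, 0.0], [0.0, 0.0, 1.0]]
```

Emit:
send_rows:
  xyz:
    - [-0.042,-0.014,-0.004]
    - [-0.042,-0.014,-0.004]
    - [-0.042,-0.014,-0.004]
    - [-0.042,-0.014,-0.004]
    - [-0.04,-0.014,-0.004]
    - [-0.04,-0.014,-0.004]
    - [-0.04,-0.014,-0.004]
    - [-0.04,-0.014,-0.004]
    - [-0.038,-0.014,-0.004]
    - [-0.037,-0.014,-0.004]
    - [-0.037,-0.001,0]
    - [-0.036,-0.001,0]
  rotation:
    - [0,0,0.07]
    - [0,0,0.07]
    - [0,0,0.07]
    - [0,0,0.07]
    - [0,0,0.07]
    - [0,0,0.07]
    - [0,0,0.07]
    - [0,0,0.07]
    - [0,0,0.07]
    - [0,0,0.07]
    - [0,0,0.07]
    - [0,0,0.07]
  jaw: [1,1,1,1,1,1,1,1,1,1,1,1]

```text
time_s: 1.4
tool_pos: [0.4684, 0.2286, 0.4451]
tool_rot: [179.9, -0.0, 115.8]
force: [0.6, 0.4, 0.0]
grip_width: 0.087
grasp_force: 0.0
```

Emit:
send_rows:
  xyz:
    - [-0.036,-0.003,0]
    - [-0.036,-0.003,0]
    - [-0.036,-0.003,0]
    - [-0.036,-0.003,0]
    - [-0.036,-0.003,0]
    - [-0.036,-0.003,0]
    - [-0.036,-0.003,0]
    - [-0.036,-0.003,0]
    - [-0.036,-0.003,0]
    - [-0.036,-0.003,0]
    - [-0.036,-0.003,0]
    - [0,0,0]
  rotation:
    - [0,0,0.07]
    - [0,0,0.07]
    - [0,0,0.07]
    - [0,0,0.07]
    - [0,0,0.07]
    - [0,0,0.07]
    - [0,0,0.07]
    - [0,0,0.07]
    - [0,0,0.07]
    - [0,0,0.07]
    - [0,0,0.07]
    - [0,0,0]
  jaw: [1,1,1,1,1,1,1,1,1,1,1,1]

```text
time_s: 2.6
tool_pos: [0.4733, -0.1632, 0.4451]
tool_rot: [180.0, 0.1, 71.2]
force: [-0.5, -0.4, -0.7]
grip_width: 0.0875
grasp_force: 0.0
```

```bash
cat > go.py <<'E'
# prints remaining tool-frame shift to put the grasp point at a fixture point (m)
import sys,json
from fx import *
p=json.load(open("p.json")); o=env.get_obs()
R=Ro.from_euler("xyz",o["tool_rot"],degrees=True).as_matrix()
g=o["tool_pos"]+R[:,2]*env.grip_depth
Rf=Ro.from_euler("z",p[2]).as_matrix()
print("t",o["time_s"],"grasp in fixture mm",((g-[p[0],p[1],0])@Rf*1000).round(1),"rpy",o["tool_rot"].round(2),"q",np.round(o["qpos"],1),"F fix",(o["force"]@Rf).round(1))
Rt=Rf@np.diag([1,-1,-1])
print("rotvec to aligned",Ro.from_matrix(R.T@Rt).as_rotvec().round(4))
E
python3 go.py
```

```text
t 2.6 grasp in fixture mm [ 10.4 138.3 281.6] rpy [1.7996e+02 7.0000e-02 7.1230e+01] q [-24.7  -2.6  39.8 101.6   1.8  80.4  -4. ] F fix [-0.6  0.2 -0.7]
rotvec to aligned [0.0008 0.0012 0.2028]
```

Emit:
send_rows:
  xyz:
    - [0,0,0]
    - [0,0,0]
    - [-0.0104,0.0083,0]
    - [0,0,0.04]
    - [0,0,0.04]
    - [0,0,0]
    - [0,0,0]
  rotation:
    - [0,0,0.101]
    - [0,0,0.101]
    - [0,0,0]
    - [0,0,0]
    - [0,0,0]
    - [0,0,0]
    - [0,0,0]
  jaw: [0.55,0.55,0.55,0.55,0.55,0.55,0.55]
  newtons: 50

```text
time_s: 3.3
tool_pos: [0.4778, -0.1701, 0.3651]
tool_rot: [-180.0, 0.0, 60.3]
force: [0.5, -0.2, 0.4]
grip_width: 0.049
grasp_force: 0.0
```

```bash
python3 go.py
```

```text
t 3.3 grasp in fixture mm [  6.8 131.2 201.6] rpy [-1.7996e+02  3.0000e-02  6.0300e+01] q [-23.2   1.8  40.9 107.5  -1.2  71.2 -11.6] F fix [ 0.1 -0.5  0.4]
rotvec to aligned [-0.0008  0.0004  0.012 ]
```

Emit:
send_rows:
  xyz:
    - [-0.0068,0.0012,0]
    - [0,0,0.035]
    - [0,0,0.0385]
    - [0,0,0]
    - [0,0,0]
  rotation:
    - [0,0,0.012]
    - [0,0,0]
    - [0,0,0]
    - [0,0,0]
    - [0,0,0]
  jaw: [0.55,0.55,0.55,0.55,0.55]

```text
time_s: 3.8
tool_pos: [0.4759, -0.1776, 0.293]
tool_rot: [179.9, -0.0, 59.5]
force: [0.3, -0.3, 0.4]
grip_width: 0.0481
grasp_force: 0.0
```

```bash
python3 go.py
python3 - <<'E'
from cell import env
import cv2
s=env.read_camera("scene")["image"][140:310,250:450]
cv2.imwrite("pics/s2.png",cv2.resize(s,None,fx=3.5,fy=3.5,interpolation=cv2.INTER_CUBIC))
E
```

```text
t 3.8 grasp in fixture mm [ -0.5 128.7 129.5] rpy [ 1.7991e+02 -1.0000e-02  5.9540e+01] q [-21.6   6.9  41.7 112.3  -5.1  62.6  -8.1] F fix [-0.1 -0.4  0.4]
rotvec to aligned [ 0.0015 -0.0002 -0.0012]
```

View pics/s2.png

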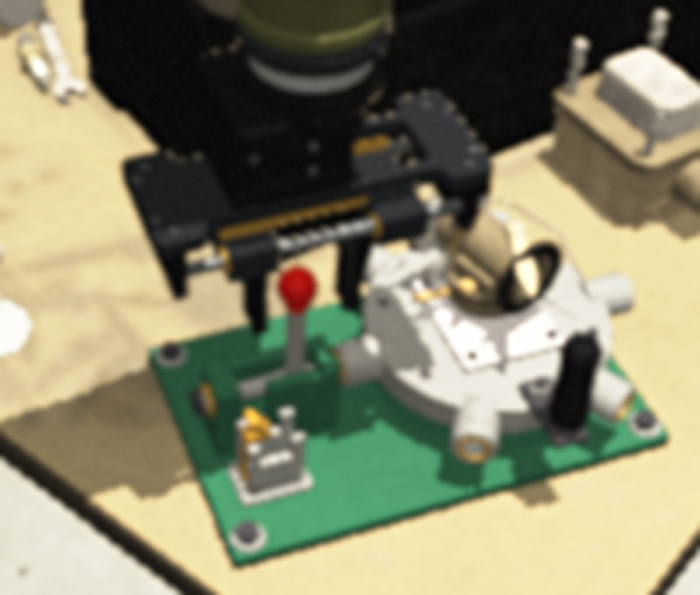

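Emit:
send_rows:
  xyz:
    - [0,0,0]
    - [0,0,0]
    - [0,0,0]
    - [0,0,0]
    - [0,0,0]
    - [0,0,0]
  rotation:
    - [0,0,0]
    - [0,0,0]
    - [0,0,0]
    - [0,0,0]
    - [0,0,0]
    - [0,0,0]
  jaw: [0,0,0,0,0,0]

```text
time_s: 4.45
tool_pos: [0.4752, -0.1768, 0.2918]
tool_rot: [-179.9, -0.0, 59.6]
force: [-2.4, 1.7, 5.5]
grip_width: 0.0223
grasp_force: 49.9
```

```bash
python3 go.py
```

```text
t 4.45 grasp in fixture mm [-1.000e-01  1.301e+02  1.283e+02] rpy [-1.7993e+02 -4.0000e-02  5.9580e+01] q [-21.6   6.9  41.7 112.4  -5.2  62.6  -8.1] F fix [0.3 2.9 5.5]
rotvec to aligned [-0.0012 -0.0006 -0.0005]
```

Emit:
send_rows:
  xyz:
    - [0,-0.004,0]
    - [0,-0.006,0]
    - [0,-0.006,0]
    - [0,-0.006,0]
    - [0,-0.005,0]
    - [0,-0.004,0]
    - [0,0,0]
    - [0,0,0]
  rotation:
    - [0,0,0]
    - [0,0,0]
    - [0,0,0]
    - [0,0,0]
    - [0,0,0]
    - [0,0,0]
    - [0,0,0]
    - [0,0,0]
  jaw: [0,0,0,0,0,0,0,0]

```text
time_s: 5.25
tool_pos: [0.4497, -0.1621, 0.292]
tool_rot: [179.6, -0.0, 59.6]
force: [6.8, -4.4, -2.2]
grip_width: 0.0225
grasp_force: 49.9
```

```bash
python3 go.py
```

```text
t 5.25 grasp in fixture mm [ -0.3 158.3 128.5] rpy [ 1.7964e+02 -4.0000e-02  5.9560e+01] q [-23.3   2.   41.1 116.2  -1.4  61.9 -12.1] F fix [-0.3 -8.1 -2.2]
rotvec to aligned [ 0.0063 -0.0008 -0.0009]
```

Emit:
send_rows:
  xyz:
    - [0,-0.002,0]
    - [0,-0.002,0]
    - [0,0,0]
    - [-0.0078,0,0.0004]
    - [-0.0077,0,0.0012]
    - [-0.0076,0,0.002]
    - [-0.0073,0,0.0026]
    - [0,0,0]
    - [0,0,0]
  rotation:
    - [0,0,0]
    - [0,0,0]
    - [0,0,0]
    - [0,0,0]
    - [0,0,0]
    - [0,0,0]
    - [0,0,0]
    - [0,0,0]
    - [0,0,0]
  jaw: [0,0,0,0,0,0,0,0,0]

```text
time_s: 6.15
tool_pos: [0.4317, -0.186, 0.2863]
tool_rot: [179.5, -0.1, 59.6]
force: [8.3, -1.8, -0.9]
grip_width: 0.0224
grasp_force: 50.1
```

```bash
python3 go.py
```

```text
t 6.15 grasp in fixture mm [-29.7 161.5 122.8] rpy [ 1.7954e+02 -1.4000e-01  5.9560e+01] q [-21.6   1.1  42.6 117.7  -0.9  61.1  -9.1] F fix [ 2.6 -8.1 -0.9]
rotvec to aligned [ 0.0081 -0.0024 -0.0009]
```

Emit:
send_rows:
  xyz:
    - [-0.007,0,0.004]
    - [-0.0066,0.001,0.0041]
    - [-0.0062,0.001,0.0047]
    - [-0.0057,0.0005,0.0053]
    - [-0.0051,0,0.0059]
    - [0,0,0]
    - [0,0,0]
  rotation:
    - [0,0,0]
    - [0,0,0]
    - [0,0,0]
    - [0,0,0]
    - [0,0,0]
    - [0,0,0]
    - [0,0,0]
  jaw: [0,0,0,0,0,0,0]

```text
time_s: 6.85
tool_pos: [0.4178, -0.2144, 0.2622]
tool_rot: [179.6, -0.0, 59.5]
force: [5.5, -3.7, 1.5]
grip_width: 0.0217
grasp_force: 50.0
```

```bash
python3 go.py
```

```text
t 6.85 grasp in fixture mm [-61.7 159.3  98.7] rpy [ 1.7961e+02 -2.0000e-02  5.9520e+01] q [-19.1   3.4  44.7 119.1  -2.8  58.1  -3.5] F fix [-0.3 -6.6  1.5]
rotvec to aligned [ 0.0068 -0.0003 -0.0016]
```

Emit:
send_rows:
  xyz:
    - [-0.0045,0,0.0063]
    - [-0.0039,0,0.0068]
    - [-0.0032,0,0.0071]
    - [-0.0025,0,0.0074]
    - [-0.0017,0,0.0076]
    - [-0.0009,0,0.0077]
    - [0,0,0]
    - [0,0,0]
  rotation:
    - [0,0,0]
    - [0,0,0]
    - [0,0,0]
    - [0,0,0]
    - [0,0,0]
    - [0,0,0]
    - [0,0,0]
    - [0,0,0]
  jaw: [0,0,0,0,0,0,0,0]

```text
time_s: 7.65
tool_pos: [0.4087, -0.2303, 0.219]
tool_rot: [179.6, 0.2, 59.5]
force: [2.5, -7.9, -0.2]
grip_width: 0.0215
grasp_force: 49.4
```

```bash
python3 go.py
```

```text
t 7.65 grasp in fixture mm [-80.4 159.1  55.5] rpy [1.7959e+02 1.6000e-01 5.9480e+01] q [-16.5   8.3  45.4 121.3  -7.2  52.7   2.4] F fix [-5.5 -6.2 -0.2]
rotvec to aligned [ 0.0071  0.0028 -0.0024]
```

Emit:
send_rows:
  xyz:
    - [0.001,0,0.004]
    - [0.001,0,0.003]
    - [0,0,0.002]
    - [0,0,0]
    - [0,0,0]
  rotation:
    - [0,0,0]
    - [0,0,0]
    - [0,0,0]
    - [0,0,0]
    - [0,0,0]
  jaw: [0,0,0,0,0]

```text
time_s: 8.15
tool_pos: [0.4088, -0.23, 0.2101]
tool_rot: [179.6, 0.3, 59.4]
force: [0.8, -12.6, 1.1]
grip_width: 0.0212
grasp_force: 49.3
```

```bash
python3 go.py
python3 - <<'E'
from cell import env
import cv2
s=env.read_camera("scene")["image"][200:310,270:430]
cv2.imwrite("pics/s3.png",cv2.resize(s,None,fx=5,fy=5,interpolation=cv2.INTER_CUBIC))
E
```

```text
t 8.15 grasp in fixture mm [-80.5 159.2  46.6] rpy [179.62   0.3   59.43] q [-16.2   9.4  45.2 121.6  -8.1  51.6   3. ] F fix [-10.5  -7.1   1.1]
rotvec to aligned [ 0.0067  0.0053 -0.0031]
```

View pics/s3.png

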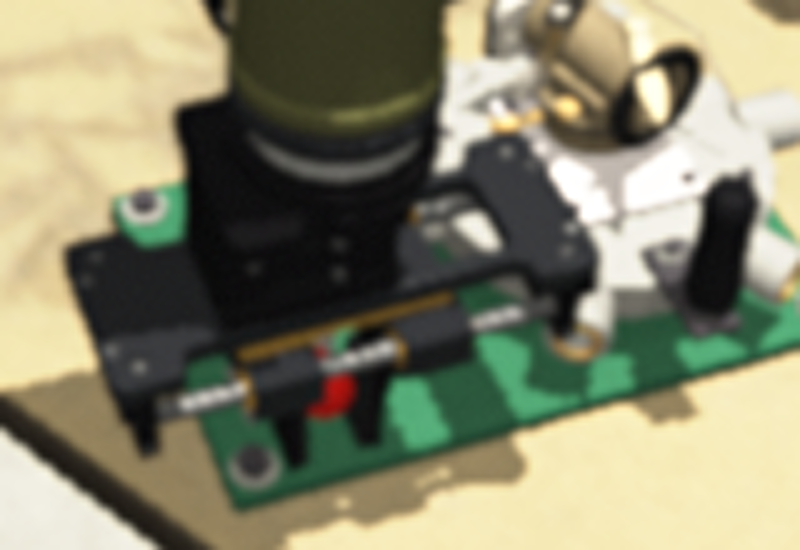

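Emit:
send_rows:
  xyz:
    - [0,0,0]
    - [0,0,0]
    - [0,0,0]
    - [0,0,-0.03]
    - [0,0,-0.045]
    - [0,0,-0.045]
    - [0,0,0]
  rotation:
    - [0,0,0]
    - [0,0,0]
    - [0,0,0]
    - [0,0,0]
    - [0,0,0]
    - [0,0,0]
    - [0,0,0]
  jaw: [0.5,0.5,0.5,0.5,0.5,0.5,0]

```text
time_s: 8.9
tool_pos: [0.4105, -0.2265, 0.3343]
tool_rot: [179.5, -0.2, 59.6]
force: [1.0, 0.1, 0.5]
grip_width: 0.0402
grasp_force: 0.0
```

```bash
python3 go.py
python3 - <<'E'
from cell import env
import cv2
s=env.read_camera("scene")["image"][200:310,270:430]
cv2.imwrite("pics/s4.png",cv2.resize(s,None,fx=5,fy=5,interpolation=cv2.INTER_CUBIC))
E
```

```text
t 8.9 grasp in fixture mm [-75.1 159.3 170.8] rpy [179.53  -0.24  59.63] q [-20.3  -3.4  45.3 114.8   2.4  67.1  -6.4] F fix [ 0.6 -0.8  0.5]
rotvec to aligned [ 0.0082 -0.0042  0.0003]
```

View pics/s4.png

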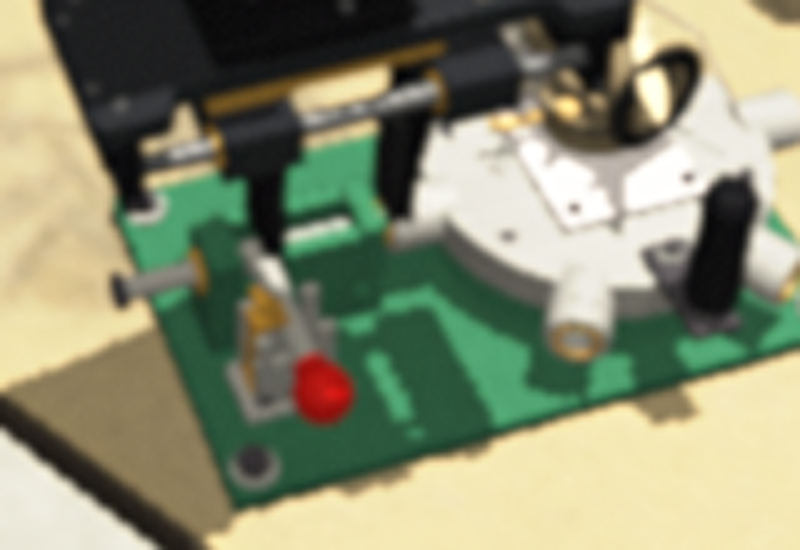

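Run:
```python
from fx import *
import json
p=json.load(open("p.json"));c=env.read_camera("scene")
for a in (1.2,1.3,1.4,1.5,1.571):
  for y in (.1585,.160): print(a,y,((proj(c,F(p,[(-.078*np.sin(a),y,.05+.078*np.cos(a))]))[0]-[270,200])*5).round(0))
```

```text
1.2 0.1585 [321. 339.]
1.2 0.16 [317. 340.]
1.3 0.1585 [322. 355.]
1.3 0.16 [319. 356.]
1.4 0.1585 [324. 371.]
1.4 0.16 [320. 372.]
1.5 0.1585 [324. 385.]
1.5 0.16 [320. 386.]
1.571 0.1585 [324. 394.]
1.571 0.16 [320. 395.]
```

Emit:
send_rows:
  xyz:
    - [-0.002,0.0005,0]
    - [0,0,0]
    - [0,0,0]
    - [0,0,0.04]
    - [0,0,0.04]
    - [0,0,0.005]
    - [0,0,0.004]
    - [0,0,0.002]
    - [0,0,0]
  rotation:
    - [0.008,-0.004,0]
    - [0,0,0]
    - [0,0,0]
    - [0,0,0]
    - [0,0,0]
    - [0,0,0]
    - [0,0,0]
    - [0,0,0]
    - [0,0,0]
  jaw: [0,0,0,0,0,0,0,0,0]

```text
time_s: 9.9
tool_pos: [0.4086, -0.229, 0.2422]
tool_rot: [-179.5, 0.1, 59.5]
force: [-11.6, 5.4, 39.8]
grip_width: 0.0004
grasp_force: 20.0
```

```bash
python3 go.py
```

```text
t 9.9 grasp in fixture mm [-79.4 162.4  78.7] rpy [-1.7947e+02  1.4000e-01  5.9540e+01] q [-18.6   6.1  47.1 119.9  -5.2  56.5   0.7] F fix [-1.3 12.8 39.8]
rotvec to aligned [-0.0092  0.0025 -0.0013]
```

Emit:
send_rows:
  xyz:
    - [0,0,-0.02]
    - [0,0,-0.045]
    - [0,0,-0.045]
    - [0,0,-0.03]
    - [-0.005,0.04,0]
    - [-0.005,0.04,0]
    - [-0.005,0.04,0]
    - [-0.005,0.04,0]
    - [0,0,0]
    - [0,0,0]
  rotation:
    - [0,0,0]
    - [0,0,0]
    - [0,0,0]
    - [0,0,0]
    - [0,0,0]
    - [0,0,0]
    - [0,0,0]
    - [0,0,0]
    - [0,0,0]
    - [0,0,0]
  jaw: [0,0,0,0,0.6,0.6,0.6,0.6,0.6,0.6]

```text
time_s: 10.9
tool_pos: [0.5367, -0.3263, 0.3752]
tool_rot: [-179.3, 0.4, 59.5]
force: [-0.6, 0.2, 0.4]
grip_width: 0.0405
grasp_force: 0.0
```

```bash
python3 go.py
python3 - <<'E'
from cell import env
import cv2,numpy as np
s=env.read_camera("scene")["image"][215:305,280:440]
t=env.read_camera("top")["image"][170:260,290:450]
cv2.imwrite("pics/s5.png",cv2.resize(np.vstack([s,t]),None,fx=3.3,fy=3.3,interpolation=cv2.INTER_CUBIC))
cv2.imwrite("pics/s5b.png",cv2.resize(s,None,fx=5,fy=5,interpolation=cv2.INTER_CUBIC))
E
```

```text
t 10.9 grasp in fixture mm [-99.2   3.2 211.7] rpy [-179.31    0.4    59.52] q [-10.5  22.3  50.7  90.  -17.1  76.6  11.7] F fix [-0.1  0.7  0.4]
rotvec to aligned [-0.012   0.0069 -0.0016]
```

View pics/s5.png

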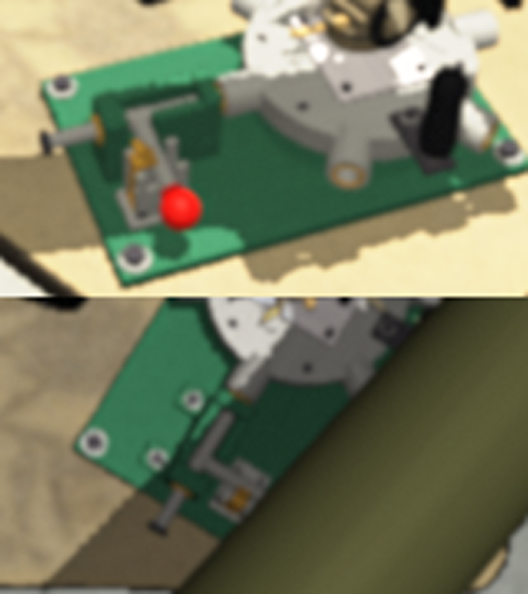

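Run:
```python
from fx import *
import json,cv2
p=json.load(open("p.json"));c=env.read_camera("scene")
a=cv2.imread("pics/scene0.png");b=c["image"]
def cen(im,f,w):
    y0,y1,x0,x1=w; s=im[y0:y1,x0:x1].astype(int); m=f(s); ys,xs=np.nonzero(m); return xs.mean()+x0,ys.mean()+y0,m.sum(),xs.min()+x0,xs.max()+x0,ys.min()+y0
red=lambda s:(s[...,2]>110)&(s[...,1]<60)&(s[...,0]<60)
br=lambda s:(s[...,2]>110)&(s[...,2]-s[...,0]>70)&(s[...,1]>60)
print(cen(a,red,(200,300,300,360)),cen(b,red,(200,300,300,360)))
print(cen(a,br,(252,275,314,332)),cen(b,br,(252,275,314,332)))
K=lambda t,y:(-.078*np.sin(t),y,.05+.078*np.cos(t))
print(proj(c,F(p,[K(0,.13),K(1.4,.159),K(1.5,.159),K(1.571,.159)])))
print(proj(c,F(p,[(-.04,.168,.07),(-.04,.172,.07)])))
```

```text
(np.float64(334.39772727272725), np.float64(222.375), np.int64(88), np.int64(330), np.int64(339), np.int64(217)) (np.float64(333.975), np.float64(277.76666666666665), np.int64(120), np.int64(329), np.int64(340), np.int64(271))
(np.float64(322.44827586206895), np.float64(261.5344827586207), np.int64(58), np.int64(319), np.int64(326), np.int64(257)) (np.float64(322.80392156862746), np.float64(262.7647058823529), np.int64(51), np.int64(319), np.int64(331), np.int64(257))
[[335.17409314 221.82700206]
 [334.46529829 274.23925897]
 [334.52878953 277.05812601]
 [334.48872325 278.87439852]]
[[323.91713919 259.64573059]
 [322.05866852 260.1392353 ]]
```

Emit:
send_rows:
  xyz:
    - [-0.0019,0.0012,0]
    - [0,0,0.03]
    - [0,0,0.03]
    - [0,0,0.022]
    - [0,0,0]
    - [0,0,0]
    - [0,0,0]
    - [0,0,0]
    - [0,0,0]
    - [0,0,0]
  rotation:
    - [-0.012,0.007,0]
    - [0,0,0]
    - [0,0,0]
    - [0,0,0]
    - [0,0,0]
    - [0,0,0]
    - [0,0,0]
    - [0,0,0]
    - [0,0,0]
    - [0,0,0]
  jaw: [0.6,0.6,0.6,0.6,0.6,0.2,0.2,0.2,0.2,0.2]
  newtons: 8

```text
time_s: 12.05
tool_pos: [0.537, -0.3283, 0.2955]
tool_rot: [179.8, -0.2, 59.6]
force: [2.1, -0.6, 3.8]
grip_width: 0.0216
grasp_force: 8.2
```

```bash
python3 go.py
```

```text
t 12.05 grasp in fixture mm [-99.1  -0.7 132. ] rpy [179.77  -0.19  59.58] q [ -8.7  26.   48.6  95.4 -21.   67.9  14.5] F fix [ 0.5 -2.1  3.8]
rotvec to aligned [ 0.004  -0.0033 -0.0006]
```

Emit:
send_rows:
  xyz:
    - [0.0001,0.0052,0]
    - [0.0001,0.0052,0]
    - [0.0001,0.0052,0]
    - [0.0001,0.0052,0]
    - [0.0001,0.0052,0]
    - [0.0001,0.0052,0]
    - [0.0001,0.0052,0]
    - [0.0001,0.0052,0]
    - [0.0001,0.0052,0]
    - [0.0001,0.0052,0]
    - [0,0,0]
  rotation:
    - [0,0,-0.0524]
    - [0,0,-0.0524]
    - [0,0,-0.0524]
    - [0,0,-0.0524]
    - [0,0,-0.0524]
    - [0,0,-0.0524]
    - [0,0,-0.0524]
    - [0,0,-0.0524]
    - [0,0,-0.0524]
    - [0,0,-0.0524]
    - [0,0,0]
  jaw: [0.2,0.2,0.2,0.2,0.2,0.2,0.2,0.2,0.2,0.2,0.2]

```text
time_s: 13.15
tool_pos: [0.5877, -0.3418, 0.2955]
tool_rot: [179.6, -0.0, 89.7]
force: [1.4, 1.5, 0.8]
grip_width: 0.0217
grasp_force: 8.0
```

```bash
python3 go.py
```

```text
t 13.15 grasp in fixture mm [-85.  -51.4 132. ] rpy [ 1.7962e+02 -5.0000e-02  8.9670e+01] q [ -1.5  30.2  40.6  87.4 -20.7  69.8  42. ] F fix [ 2.  -0.5  0.8]
rotvec to aligned [ 0.0062 -0.0026  0.5246]
```

Emit:
send_rows:
  xyz:
    - [0.0001,0.0051,0]
    - [0.0001,0.0051,0]
    - [0.0001,0.0051,0]
    - [0.0001,0.0051,0]
    - [0.0001,0.0051,0]
    - [0.0001,0.0051,0]
    - [0.0001,0.0051,0]
    - [0.0001,0.0051,0]
    - [0.0001,0.0051,0]
    - [0.0001,0.0051,0]
    - [0,0,0]
    - [0,0,0]
  rotation:
    - [0,0,-0.052]
    - [0,0,-0.052]
    - [0,0,-0.052]
    - [0,0,-0.052]
    - [0,0,-0.052]
    - [0,0,-0.052]
    - [0,0,-0.052]
    - [0,0,-0.052]
    - [0,0,-0.052]
    - [0,0,-0.052]
    - [0,0,0]
    - [0,0,0]
  jaw: [0.2,0.2,0.2,0.2,0.2,0.2,0.2,0.2,0.2,0.2,0.2,0.2]

```text
time_s: 14.35
tool_pos: [0.6357, -0.3299, 0.2955]
tool_rot: [179.7, 0.1, 119.3]
force: [1.2, 0.9, -0.4]
grip_width: 0.0216
grasp_force: 8.0
```

```bash
python3 go.py
```

```text
t 14.35 grasp in fixture mm [-50.5 -86.8 132. ] rpy [1.7969e+02 1.4000e-01 1.1930e+02] q [  2.3  33.   33.5  81.1 -18.7  71.2  66.8] F fix [ 1.4 -0.5 -0.4]
rotvec to aligned [ 6.2000e-03 -6.0000e-04  1.0418e+00]
```

Emit:
send_rows:
  xyz:
    - [0,0,0]
    - [0,0,0]
    - [0,0,0]
    - [0,0,0]
    - [0,0,-0.02]
    - [0,0,-0.04]
    - [0,0,-0.04]
    - [0,0,-0.04]
    - [0,0,0]
    - [0,0,0]
  rotation:
    - [0,0,0]
    - [0,0,0]
    - [0,0,0]
    - [0,0,0]
    - [0,0,0]
    - [0,0,0]
    - [0,0,0]
    - [0,0,0]
    - [0,0,0]
    - [0,0,0]
  jaw: [0.6,0.6,0.6,0.6,0.6,0.6,0.6,0.6,0.6,0.6]

```text
time_s: 15.35
tool_pos: [0.6347, -0.3305, 0.4368]
tool_rot: [179.6, 0.2, 119.4]
force: [0.5, -0.4, -0.7]
grip_width: 0.0525
grasp_force: 0.0
```

```bash
python3 go.py
python3 - <<'E'
from fx import *
import cv2,json
p=json.load(open("p.json"));c=env.read_camera("scene");im=c["image"]
for a in (57,60,63):
    a=np.radians(a); q=(proj(c,F(p,[(-.1*np.cos(a),-.1*np.sin(a),.137)]))[0]-[280,170])*4; print(q.round())
s=im[170:310,280:450]
cv2.imwrite("pics/s6.png",cv2.resize(s,None,fx=4,fy=4,interpolation=cv2.INTER_CUBIC))
E
```

```text
t 15.35 grasp in fixture mm [-51.5 -86.5 273.3] rpy [179.65   0.22 119.37] q [  2.3  28.6  35.4  70.7 -16.4  85.2  64.9] F fix [-0.1 -0.7 -0.7]
rotvec to aligned [7.600e-03 4.000e-04 1.043e+00]
[651. 169.]
[651. 163.]
[651. 156.]
```

View pics/s6.png

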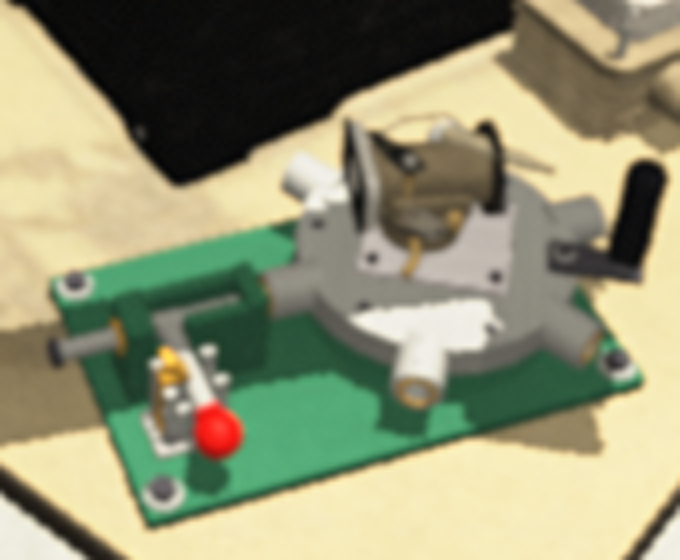

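```bash
python3 -c "
from cell import env
print(env.sign_off())"
```

```text
the job is handed in; nothing more can be done
None
```

The job is handed in at about 15 s of the 61 s. The pin is drawn back with its lever level in the clip, the table is turned about 60° anticlockwise with the next boss in line, and the arm is clear. I judged the jaw shut from the pictures and from pressing the ball down with about 40 N, since the joint values could not be read directly; sign-off gave no verdict.

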